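# Overhang the sample plate for pick-up

### The job

With the fingertips, push the oblong steel sample plate flat along the blue riser, blank end first, toward the riser's far edge (the long edge away from the robot), until just the blank end, 30 mm up to the engraved line, overhangs, with the plate square to the edge, so that a colleague across the bench can take it without touching the spots. Do not lift or tip the plate or let it fall, and leave everything else where it is.

Things in the scene. Friction and masses are not known exactly. Their poses are not given: they have to be found in the camera images.
- riser: Blue rectangular riser board on two grey feet, fixed to the bench: 260 mm deep (its x) by 440 mm wide (its y), flat top 80 mm above the bench. Origin: centre of its underside, on the bench. x points away from the robot to the far long edge (at x = +130 mm, top z = +80 mm), y along that edge to the left, z up. Turned up to 0.15 rad.
- riser_edge (a point): Middle of the riser's far top edge; axes as the riser's.
- plate: Oblong steel sample plate, loose, flat on the riser: 110 mm long (x), 90 wide (y), 6 thick, 0.3 to 0.5 kg. Origin: centre of its underside. +x points to its blank end, which faces the far edge within 0.3 rad; dark flat sample spots cover the rest. Starts in the left or right half, about 100 mm from the riser's middle line, 25 mm or more of bare riser behind it. Slides with ordinary friction.
- plate_line (a point): Middle of the dark engraved line that crosses the plate's top 30 mm from its blank end (25 mm toward +x from the plate's centre, on its top face); axes as the plate's.
- square_plate: Bystander: square steel plate 70 x 70 x 6 mm with spots all over, lying in the other half of the riser. Origin: centre of its underside.
- vial: Bystander: small amber vial, diameter 24 mm, 42 mm tall, standing near the middle line of the riser, between the lanes of the two plates. Origin: centre of its underside.
- tube_strip: Bystander: white strip 90 x 26 mm, 38 mm tall with four tubes, standing along the riser's x near its left end (about 190 mm from the middle line). Origin: centre of its underside.
- tweezers: Bystander: dark steel tweezers, about 133 mm long (x), 14 mm wide, 6 mm high, lying along the riser's x near its right end (about 197 mm from the middle line). Origin: underside, about mid-length.
- reagent: Bystander: amber bottle, diameter 66 mm, 150 mm tall, on the bench left of the riser. Origin: centre of its underside.
- beaker: Bystander: beaker, diameter 70 mm, 85 mm tall, on the bench left of the riser. Origin: centre of its underside.
- wash: Bystander: white bottle, diameter 60 mm, 120 mm tall, on the bench right of the riser. Origin: centre of its underside.
Mind the look-alikes: they are no part of the job. What is shaped like the plate but purple is not meant.

How it is judged:
By the outcome, as a careful person would: the job done as asked, in the order asked, and still so for the second after the job is handed in, with the robot touching nothing.
It also fails if it takes over 43 s, if anything falls off the work surface, if the arm or the gripper's body presses on something with over 40 N, if the wrist force passes 120 N, or if a joint passes its speed limit or range.

### The arm

A 6-joint arm with a two-finger parallel gripper is mounted at the origin on the work surface. World frame = base frame: x ahead of the robot, y to its left, z up, the work surface at z = 0. Lengths are in mm, angles in rad, forces in N, time in s.
With the tool pointing down it reaches from about 300 to 775 mm from the base axis. Payload 14.6 kg.
Tool frame: the origin (TCP) lies on the centre line of the jaws, within the pads' length; the fingertips stand 22 mm ahead of it and the grasp point (between the pads) lies 3 mm ahead of it (manip.tcp_to_tips is the distance from the TCP to the fingertips, in mm); z points along the fingers, y is the direction in which the jaws open and shut (so a half turn about z gives the same grasp; the last joint's range is limited). The gripper opens to 94 mm and grips with 3 to 60 N. Pads are 16 mm wide; open, the fingers measure 119 mm over their backs; the gripper's body (75 mm by 177 mm) begins 78 mm behind the grasp point.
Start: joints at [1.105, 0.3, 1.521, -0, 1.321, -0.067], TCP at [213.568, 506.831, 194.446] pointing down, gripper open.
Joint ranges: [-3.03, 3.03], [-0.79, 2.21], [0.23, 2.52], [-1.04, 4.18], [0, 3.07], [-2.55, 2.55]. Speed limits (rad/s): [2.22, 2.22, 2.57, 3.14, 3.14, 3.14].

### API

Orientations are given as [roll, pitch, yaw] about the fixed x, y, z axes, in that order (R = Rz(yaw) Ry(pitch) Rx(roll)).
In Python, from cell import manip, vision, workorder gives the robot as it stands.
- The arm moves only by the tool carry_out, never from a script. Its argument "deltas" is a list of rows, each a list of 3 entries, a list of its own where there are three numbers: the shift along the tool's x, y, z in cm, then the turn about the tool's z in degrees, then the opening, from 0 (shut) to 1 (fully open). A call has 1 to 20 rows; each row shifts and turns the commanded pose from where the row before left it, along the tool's axes as they then stand; what a row does not reach is not made up. A row lasts 1/12 s, in which the tool goes at most 41.7 mm and 7.16 degrees, less where a joint would pass 70% of its speed; a pose out of reach is approached as far as the arm can. A call with a gripper value outside its range is refused whole. The fingers move at their own pace and stop on an object; "grip_force" is the grip in N (left out, the last holds). Time passes only in rows, so rows that do not move let the fingers close. It gives the time, the measured TCP pose, the force and the opening at its end, in the units of the state.
- manip.read_state(): the state, without advancing time (a new reading comes with each control period).
- vision.camera(name): name is "scene" or "top"; returns (picture, depth): 480x640x3 uint8, red, green, blue; 480x640 float32, mm along the optical axis (not along the pixel's ray), 0 where there is no reading.
- vision.calibration(name): a dict with "mtx" (3x3 intrinsics, pixels), "distortion" ([k1, k2, p1, p2, k3] as OpenCV has them; the pictures are not rectified), "eye" and "orientation" of the camera in the world. Camera axes: x right, y down, z forward; pixel columns grow to the right and rows downward; lengths in mm; the calibration is good to about 2 mm. A picture is of the moment at which its call begins. calibration takes no time and is no camera call.
- workorder.sign_off(): hands the job in, once; it reports no verdict.
The state is a dict: "clock": time; "joints": joint angles; "qd": joint speeds; "effort": joint torques, N m; "eef_pos": TCP position; "eef_rot": TCP orientation; "wrist_force": force on the tool from outside, world axes, zero at the start; "moment": the same for the moment, N m; "finger_gap": finger opening in mm.
Only numpy, scipy, OpenCV 4.12 (cv2) and the standard library are available. Lean on these libraries where they do the work, as an engineer would, in place of code of your own. Each camera call takes 0.05 s, during which the arm holds its last target.

## Working session

There is one attempt and no reset: what is moved stays moved. The work goes in short steps, Python scripts to look and compute and a tool call to move; the robot and the scene stay as the last step left them, time stands still between calls to the robot, and variables do not carry over. Pictures are saved under pics/ and viewed, and the job is handed in when it is done.

Besides the shell and the picture viewer there is one more tool, called after ">>>" as name(argument=value, ...), one argument or row to a line, values as JSON. carry_out: Moves the arm, as the interface text tells. Its arguments: {"type":"object","properties":{"deltas":{"type":"array","items":{"type":"array"}},"grip_force":{"type":"number"}},"required":["deltas"]}

```bash
ls; mkdir -p pics
python3 - <<'E'
from cell import manip, vision, workorder
import cv2,numpy as np
s=manip.read_state();print(s)
for n in("top","scene"):
    p,d=vision.camera(n);np.savez(f"{n}0.npz",p=p,d=d)
    cv2.imwrite(f"pics/{n}0.png",p[:,:,::-1]);print(n,vision.calibration(n))
E
```

```text
pics
{'clock': 0.0, 'joints': array([ 1.10541014e+00,  3.00480705e-01,  1.52157964e+00,  1.79838299e-05,
        1.32070606e+00, -6.66305935e-02]), 'qd': array([ 0.00050048, -0.00136529,  0.00227915, -0.00034577,  0.00137601,
       -0.00089828]), 'effort': array([ 7.22408895e-04, -5.31803513e+01, -3.52744102e+01,  7.08603440e-02,
        2.43866531e-02, -4.72552301e-05]), 'eef_pos': array([213.43866021, 506.59590591, 193.88168423]), 'eef_rot': array([-3.14042267e+00, -9.55297905e-05,  2.74283254e+00]), 'wrist_force': array([-0.02997759, -1.04912382, -0.17023901]), 'moment': array([-0.00483096, -0.05133185,  0.01779441]), 'finger_gap': 93.99308402000038}
top {'mtx': array([[533.55521838,   0.        , 318.77298598],
       [  0.        , 533.55521838, 241.92533576],
       [  0.        ,   0.        ,   1.        ]]), 'distortion': array([-0.13372507,  0.        ,  0.        ,  0.        ,  0.        ]), 'eye': array([ 230.55818974,   18.54366373, 1361.99665236]), 'orientation': array([-2.94727502, -0.00568916, -1.57339043])}
scene {'mtx': array([[595.07708729,   0.        , 314.81713559],
       [  0.        , 595.07708729, 241.74281269],
       [  0.        ,   0.        ,   1.        ]]), 'distortion': array([-0.02446188,  0.        ,  0.        ,  0.        ,  0.        ]), 'eye': array([1203.63237231,  494.4167334 ,  877.89176464]), 'orientation': array([-2.31812291,  0.01510935,  2.15629854])}
```

View pics/top0.png

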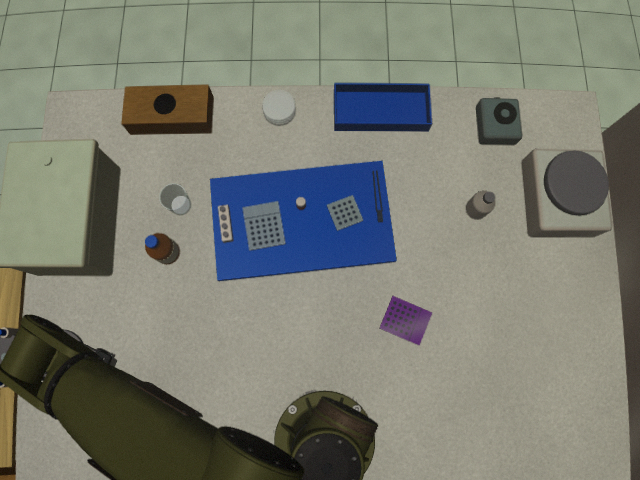

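View pics/scene0.png

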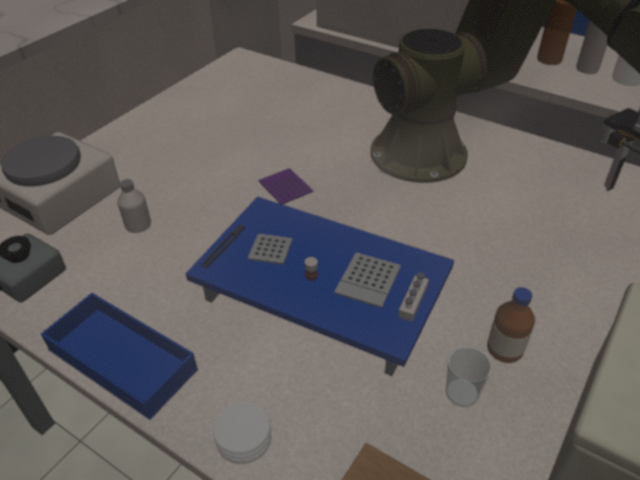

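The top view shows the riser with corners at about (210,180), (383,161), (396,262) and (218,280). The target plate is at (264,225) with its blank end up, the vial is at (301,202), and the strip is at (225,223). Next I'll measure these precisely.

```bash
cat > h.py <<'E'
import numpy as np,cv2
from scipy.spatial.transform import Rotation as Ro
from cell import vision
def cal(n):
    c=vision.calibration(n);return c,Ro.from_euler('xyz',c['orientation']).as_matrix()
def p2w(n,uv,z):
    c,R=cal(n);uv=np.atleast_2d(np.float64(uv))
    q=cv2.undistortPoints(uv.reshape(-1,1,2),c['mtx'],c['distortion']).reshape(-1,2)
    r=np.c_[q,np.ones(len(q))]@R.T;e=np.array(c['eye']);t=(z-e[2])/r[:,2]
    return (e+r*t[:,None])
def w2p(n,P):
    c,R=cal(n);P=(np.atleast_2d(P)-c['eye'])@R
    return cv2.projectPoints(P,np.zeros(3),np.zeros(3),c['mtx'],c['distortion'])[0].reshape(-1,2)
def rectify(n,img,z,x0,x1,y0,y1,s):  # world-aligned ortho image; row: x down from x1, col: y from y1 downward
    xs=np.arange(x1,x0,-s);ys=np.arange(y1,y0,-s)
    X,Y=np.meshgrid(xs,ys,indexing='ij')
    uv=w2p(n,np.c_[X.ravel(),Y.ravel(),np.full(X.size,z)]).reshape(X.shape+(2,)).astype(np.float32)
    return cv2.remap(img,uv[...,0],uv[...,1],cv2.INTER_CUBIC)
E
python3 - <<'E'
from h import *
for n in("top","scene"):
    f=np.load(n+"0.npz");p=f['p'];d=f['d']
    if n=="top":
        c,R=cal(n)
        for uv in[(230,260),(350,250),(330,180),(264,225),(345,212)]:
            q=cv2.undistortPoints(np.float64(uv).reshape(1,1,2),c['mtx'],c['distortion']).ravel();print(uv,c['eye']+R@(np.array([*q,1])*d[uv[1],uv[0]]))
        for k,uv in dict(c1=(210,179),c2=(383,161),c3=(396,262),c4=(218,280)).items():print(k,p2w(n,uv,80))
    im=rectify(n,p,80,400,720,-170,320,0.65)
    print(im.shape)
    cv2.imwrite(f"pics/rect_{n}.png",im[:,:,::-1])
E
```

```text
(230, 260) [439.1916126  228.2777387   73.98275085]
(350, 250) [463.12349462 -65.8436201   77.20907814]
(330, 180) [642.31631416 -18.10087966  76.79640338]
(264, 225) [524.45167738 145.10191727  84.94148352]
(345, 212) [556.3420048  -54.16542775  87.83704007]
c1 [[645.08024648 284.66454667  80.        ]]
c2 [[ 692.0349436  -153.04201706   80.        ]]
c3 [[ 432.63723446 -177.72667172   80.        ]]
c4 [[389.07903376 255.27061385  80.        ]]
(493, 754, 3)
(493, 754, 3)
```

View pics/rect_top.png

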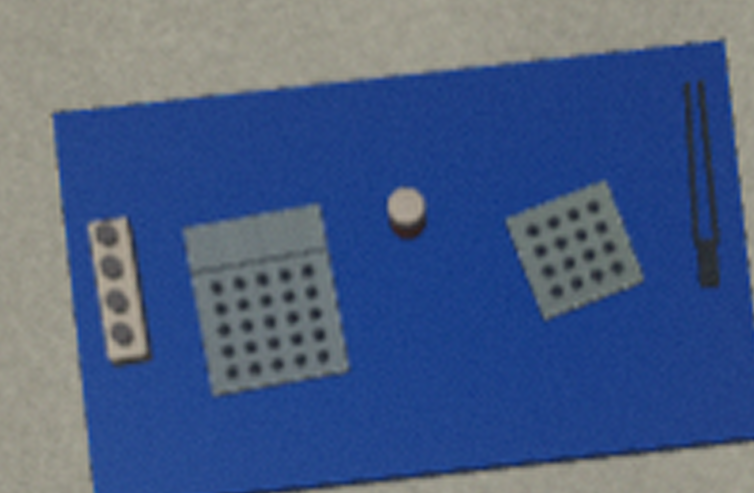

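View pics/rect_scene.png

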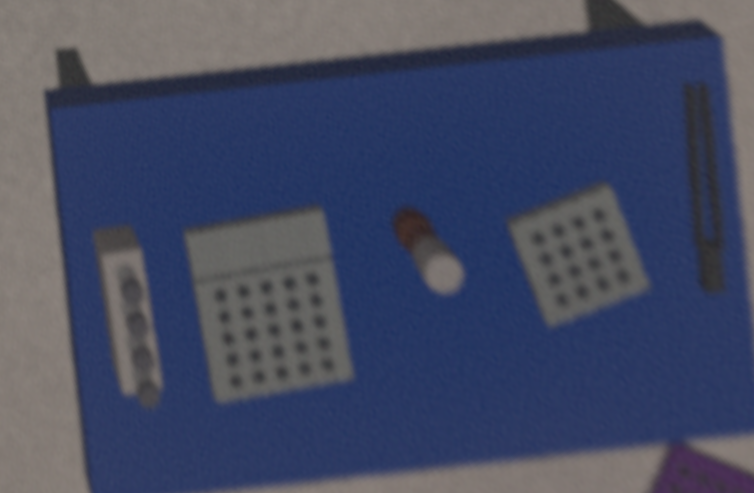

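The two rectified views agree, so I'll fit the riser and plate edges now.

```bash
cat > fit.py <<'E'
from h import *
from scipy.optimize import least_squares
def edgefit(n,p,z,ox,oy,yaw,L,W,which,span=8,inset=.12):
    """refine lines: returns for each side the fitted world line (point offset along normal, angle)"""
    g=p.astype(np.float32); out={}
    cs,sn=np.cos(yaw),np.sin(yaw);ex=np.array([cs,sn]);ey=np.array([-sn,cs]);c=np.array([ox,oy])
    for w in which:
        nrm,tan,h,l={'+x':(ex,ey,L/2,W),'-x':(-ex,ey,L/2,W),'+y':(ey,ex,W/2,L),'-y':(-ey,ex,W/2,L)}[w]
        ts=np.linspace(-l*(.5-inset),l*(.5-inset),60);ss=np.arange(-span,span+.01,.25)
        P=c+nrm*(h+ss)[None,:,None]+tan*ts[:,None,None]
        uv=w2p(n,np.c_[P.reshape(-1,2),np.full(P[...,0].size,z)]).astype(np.float32).reshape(len(ts),len(ss),2)
        pr=cv2.remap(g,uv[...,0],uv[...,1],cv2.INTER_LINEAR)
        k=max(2,len(ss)//6)
        a=pr[:,:k].mean((0,1));b=pr[:,-k:].mean((0,1));v=(b-a)/((b-a)@(b-a))
        f=(pr-a)@v # 0 inside..1 outside
        off=ss[-1]-np.clip(f,0,1).sum(1)*.25
        for _ in range(3):
            A=np.polyfit(ts,off,1);r=off-np.polyval(A,ts);m=abs(r)<2.5*r.std()+.01;ts,off=ts[m],off[m]
        out[w]=(A[1],A[0],r.std(),nrm,tan,h)
    return out
def plate(n,p,ox,oy,yaw,L=110,W=90,z=86,sides=('+x','-x','+y','-y'),it=3,span=7):
    for _ in range(it):
        o=edgefit(n,p,z,ox,oy,yaw,L,W,sides,span)
        # rotation: +x: slope d(off)/dt along ey of nrm ex -> -dyaw ; 
        d=[]
        for w,s in(('+x',-1),('-x',1),('+y',1),('-y',-1)):
            if w in o:d.append(s*o[w][1])
        dx=[s*o[w][0] for w,s in(('+x',1),('-x',-1)) if w in o];dy=[s*o[w][0] for w,s in(('+y',1),('-y',-1)) if w in o]
        yaw0=yaw;yaw=yaw+np.mean(d);e=np.array([np.cos(yaw0),np.sin(yaw0)])
        ox,oy=np.array([ox,oy])+e*np.mean(dx)+np.array([-e[1],e[0]])*np.mean(dy)
    return (ox,oy,yaw),{w:(round(o[w][0],2),round(o[w][1],4),round(o[w][2],2)) for w in o}
E
python3 - <<'E'
from fit import *
for n in("top","scene"):
    p=np.load(n+"0.npz")['p']
    s=('+x','+y','-y') if n=='top' else ('-x','+y')
    r,o=plate(n,p,539.5,52,0.108 if 0 else 0.105,260,440,80,s,4,6);print(n,'riser',np.round(r,4),o)
    q,o=plate(n,p,525,147,0.15,110,90,86,span=5);print(n,'plate',np.round(q,4),o)
    c,sn=np.cos(r[2]),np.sin(r[2]);d=np.array(q[:2])-r[:2];print('plate in riser',c*d[0]+sn*d[1],-sn*d[0]+c*d[1],q[2]-r[2])
E
```

```text
top riser [5.412317e+02 5.379100e+01 1.090000e-01] {'+x': (np.float64(-0.0), np.float64(-0.0008), np.float64(0.27)), '+y': (np.float64(-0.36), np.float64(0.0019), np.float64(0.28)), '-y': (np.float64(-0.36), np.float64(0.0027), np.float64(0.27))}
top plate [5.241532e+02 1.466459e+02 1.808000e-01] {'+x': (np.float64(-0.16), np.float64(0.0061), np.float64(0.23)), '-x': (np.float64(-0.16), np.float64(0.0039), np.float64(0.36)), '+y': (np.float64(-0.15), np.float64(0.0039), np.float64(0.27)), '-y': (np.float64(-0.15), np.float64(0.0016), np.float64(0.44))}
plate in riser -6.874624619449467 94.16179339200787 0.07176853081601338
scene riser [5.445524e+02 5.795610e+01 1.074000e-01] {'-x': (np.float64(-0.23), np.float64(-0.001), np.float64(0.23)), '+y': (np.float64(-0.0), np.float64(0.0012), np.float64(0.17))}
scene plate [5.260516e+02 1.477745e+02 1.774000e-01] {'+x': (np.float64(0.53), np.float64(0.0008), np.float64(0.18)), '-x': (np.float64(0.31), np.float64(0.0028), np.float64(0.24)), '+y': (np.float64(0.38), np.float64(-0.0018), np.float64(0.13)), '-y': (np.float64(0.32), np.float64(-0.0001), np.float64(0.14))}
plate in riser -8.762262036707467 91.28450272557608 0.06996505238395828
```

>>> carry_out(
  deltas=[
    [[0,0,0],-5.5,0.55],
    [[0,0,0],-5.5,0.55],
    [[0,0,0],-5.5,0.55],
    [[0,0,0],-5.5,0.55],
    [[0,0,0],-5.5,0.55],
    [[0,0,0],-5.5,0.55],
  ],
)

```text
clock: 0.6
eef_pos: [213.5, 506.7, 194.1]
eef_rot: [-3.141, -0.0, -2.96]
wrist_force: [-0.2, 0.0, 0.0]
finger_gap: 57.5
```

```bash
cat > go.py <<'E'
from h import *
from cell import manip
import sys
def tool(target):
    s=manip.read_state();R=Ro.from_euler('xyz',s['eef_rot']).as_matrix()
    print('t',round(s['clock'],2),'pos',np.round(s['eef_pos'],1),'rot',np.round(s['eef_rot'],4),'F',np.round(s['wrist_force'],1),'gap',round(s['finger_gap'],1))
    print('tool cm',np.round(R.T@(np.array(target)-s['eef_pos'])/10,2))
tool([float(a) for a in sys.argv[1:4]])
E
python3 go.py 453 134 190
```

```text
t 0.6 pos [213.5 506.7 194.1] rot [-3.1410e+00 -4.0000e-04 -2.9597e+00] F [-0.2  0.   0. ] gap 57.5
tool cm [-16.82 -40.99   0.43]
```

>>> carry_out(
  deltas=[
    [[-0.84,-2.05,0],0,0.55],
    [[-0.84,-2.05,0],0,0.55],
    [[-0.84,-2.05,0],0,0.55],
    [[-0.84,-2.05,0],0,0.55],
    [[-0.84,-2.05,0],0,0.55],
    [[-0.84,-2.05,0],0,0.55],
    [[-0.84,-2.05,0],0,0.55],
    [[-0.84,-2.05,0],0,0.55],
    [[-0.84,-2.05,0],0,0.55],
    [[-0.84,-2.05,0],0,0.55],
    [[-0.84,-2.05,0],0,0.55],
    [[-0.84,-2.05,0],0,0.55],
    [[-0.84,-2.05,0],0,0.55],
    [[-0.84,-2.05,0],0,0.55],
    [[-0.84,-2.05,0],0,0.55],
    [[-0.84,-2.05,0],0,0.55],
    [[-0.84,-2.05,0],0,0.55],
    [[-0.84,-2.05,0],0,0.55],
    [[-0.84,-2.05,0],0,0.55],
    [[-0.84,-2.05,0],0,0.55],
  ],
)

```text
clock: 2.27
eef_pos: [451.5, 131.8, 194.3]
eef_rot: [-3.142, -0.0, -2.964]
wrist_force: [0.4, 0.2, 0.2]
finger_gap: 51.7
```

>>> carry_out(
  deltas=[
    [[0,0,2],0,0.55],
    [[0,0,2],0,0.55],
    [[0,0,2],0,0.55],
    [[0,0,0],0,0.55],
    [[0,0,0],0,0.55],
  ],
)

```text
clock: 2.68
eef_pos: [450.8, 132.8, 134.2]
eef_rot: [-3.142, -0.002, -2.964]
wrist_force: [0.0, 0.5, -0.1]
finger_gap: 51.6
```

```bash
python3 go.py 453 134 104.5
python3 - <<'E'
from h import *
for n in("top","scene"):
    p,d=vision.camera(n)
    im=rectify(n,p,80,400,720,-170,320,0.65);cv2.imwrite(f"pics/r1_{n}.png",im[:,:,::-1])
E
```

```text
t 2.68 pos [450.8 132.8 134.2] rot [-3.1415e+00 -1.9000e-03 -2.9644e+00] F [ 0.   0.5 -0.1] gap 51.6
tool cm [-0.24  0.08  2.97]
```

View pics/r1_scene.png

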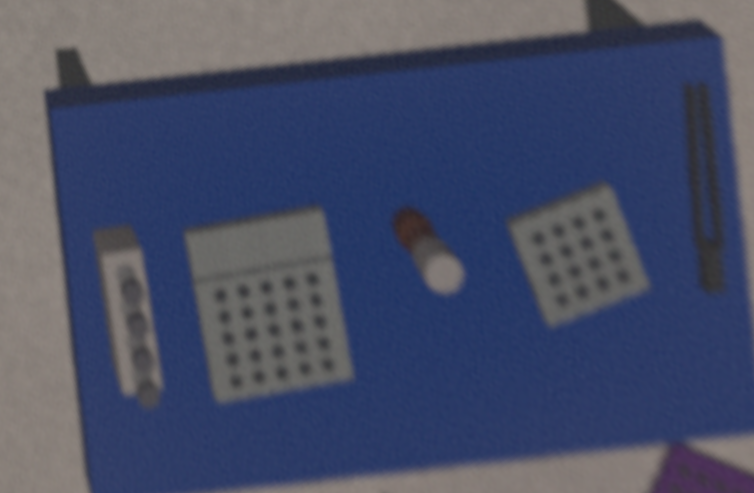

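View pics/r1_top.png

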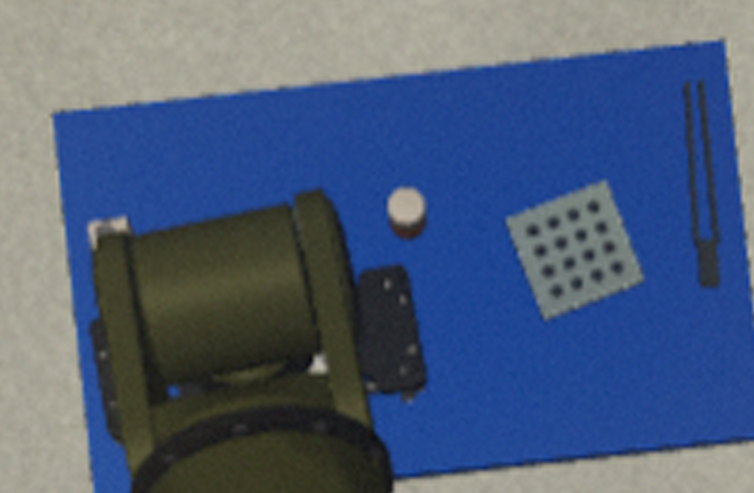

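The top view shows the hand over the area behind the plate, but the scene view shows no arm there. I need to know whether that image is stale.

Run:
```python
from h import *
f=np.load("scene0.npz")
p,d=vision.camera("scene")
print((p!=f['p']).mean(),(d!=f['d']).mean(), abs(p.astype(int)-f['p']).max())
cv2.imwrite("pics/s2.png",p[:,:,::-1])
print(w2p("scene",[[451,133,112]]))
```

```text
0.9704361979166667 0.9999641927083334 102
[[381.52723527 240.87658509]]
```

View pics/s2.png

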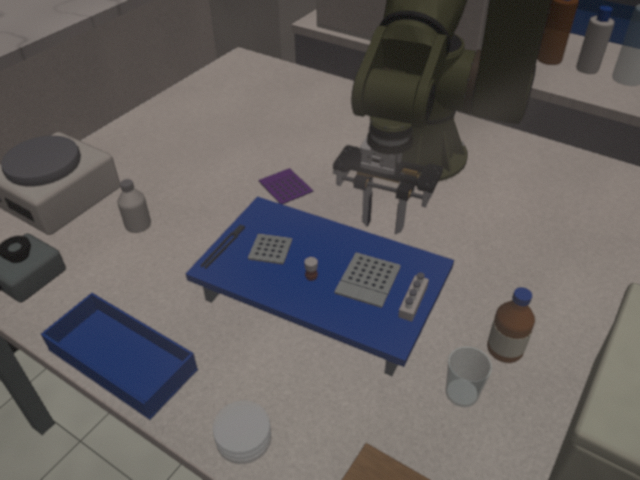

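The scene image is live. The tips appear at about (367,222) and (400,227), roughly 15 px above where I predicted, so I'll check with depth.

Run:
```python
from h import *
from cell import manip
print(manip.read_state()['eef_pos'])
p,d=vision.camera("scene")
c,R=cal("scene")
def at(u,v):
    q=cv2.undistortPoints(np.float64([[[u,v]]]),c['mtx'],c['distortion']).ravel();return np.round(c['eye']+R@(np.array([*q,1])*d[v,u]),1)
for u in(367,401):
    for v in range(205,236,3):
        print(u,v,at(u,v),p[v,u])
for uv in[(300,225),(420,270),(330,150),(215,330)]:print(uv,at(*uv))
cv2.imwrite("pics/s3.png",cv2.resize(p[140:330,280:480,::-1],None,fx=4,fy=3))
```

```text
[451.73002477 133.07697815 135.71393277]
367 205 [464.6 104.8 196.6] [70 68 68]
367 208 [467.5 106.7 192.4] [68 65 65]
367 211 [467.1 106.9 185.1] [65 61 61]
367 214 [464.3 105.8 175.6] [64 61 61]
367 217 [463.5 105.7 167.8] [61 58 59]
367 220 [464.1 106.4 161.3] [56 53 54]
367 223 [466.3 107.9 156.3] [58 55 57]
367 226 [464.7 107.4 147.5] [103  97  94]
367 229 [325.2  34.8   1. ] [138 129 123]
367 232 [413.9  81.6  81.7] [ 81  84 110]
367 235 [419.6  85.   79.6] [ 45  60 104]
401 205 [457.3 167.6 219.1] [74 71 71]
401 208 [455.8 167.5 211.3] [71 68 68]
401 211 [455.8 168.1 204.8] [74 72 71]
401 214 [453.9 167.9 196.4] [75 72 72]
401 217 [454.4 168.8 190.2] [74 71 70]
401 220 [454.4 169.4 183.5] [74 71 71]
401 223 [455.5 170.5 177.7] [74 70 71]
401 226 [453.  170.1 168.5] [74 72 72]
401 229 [452.4 170.5 161. ] [86 81 80]
401 232 [297.3 104.3   4.6] [127 119 115]
401 235 [303.7 107.9   2.3] [138 129 123]
(300, 225) [465.7 -45.6  78.6]
(420, 270) [451.1 217.2  79.8]
(330, 150) [ 110.1 -199.2    2.5]
(215, 330) [724.9 -64.4  -1.6]
```

View pics/s3.png

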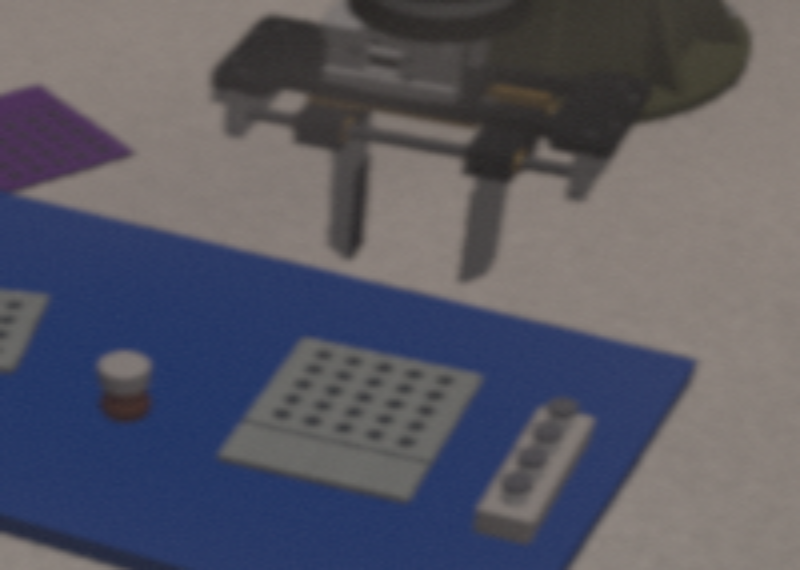

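Run:
```python
from h import *
from cell import manip
print([a for a in dir(manip) if a[0]!='_'],manip.tcp_to_tips)
s=manip.read_state();print(s['clock'],s['eef_pos'],s['eef_rot'],s['joints'],s['wrist_force'],s['finger_gap'])
for z in(113,135,150):print(z,w2p("scene",[[463,105,z],[453,168,z]]))
p,d=vision.camera("scene")
cv2.imwrite("pics/s4.png",cv2.resize(p[190:250,350:420,::-1],None,fx=8,fy=8,interpolation=cv2.INTER_NEAREST))
print(manip.read_state()['eef_pos'])
```

```text
['Unreachable', 'read_state', 'tcp_to_tips'] 22.0
2.8833 [451.70094824 133.03611398 135.63936777] [ 3.14154681e+00  1.80477763e-03 -2.96426066e+00] [ 2.08625938e-01  1.84118440e-01  1.80958418e+00 -1.16913242e-05
  1.14608470e+00 -1.53949761e+00] [ 0.60254724 -0.27521494 -1.06607185] 51.778972319856365
113 [[365.53002397 238.7088676 ]
 [397.5353837  247.95856454]]
135 [[366.03221393 230.055482  ]
 [398.48389364 239.27573899]]
150 [[366.38208756 224.02135157]
 [399.14506407 233.2184976 ]]
[451.61389152 133.01949929 135.4589763 ]
```

View pics/s4.png

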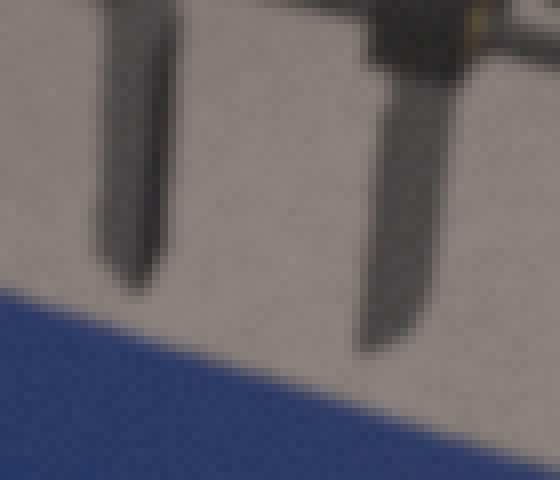

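Run:
```python
from h import *
f=np.load("scene0.npz");p=f['p'];d=f['d']
c,R=cal("scene")
def at(d,u,v):
    q=cv2.undistortPoints(np.float64([[[u,v]]]),c['mtx'],c['distortion']).ravel();return np.round(c['eye']+R@(np.array([*q,1])*d[v,u]),1)
cv2.imwrite("pics/s5.png",cv2.resize(p[90:220,560:640,::-1],None,fx=6,fy=4))
for v in range(160,196,4):
    for u in range(604,628,5):
        a=at(d,u,v)
        if a[2]>60:print(u,v,a)
p2,d2=vision.camera("top");p0=d0=None
c,R=cal("top")
# top: gripper body points
for uv in[(318,222),(314,200),(320,235),(226,245),(300,230)]:
    q=uv;print(uv,at(d2,*uv),p2[uv[1],uv[0]])
```

```text
614 160 [203.3 450.1 270.3]
619 160 [200.9 457.6 271.7]
624 160 [190.5 464.8 268.3]
614 164 [202.  452.4 261.9]
619 164 [198.5 459.9 262.7]
614 168 [205.1 454.9 256.2]
619 168 [1203.6  494.4  877.9]
609 172 [198.9 449.4 241.4]
614 172 [201.1 457.2 245.9]
619 172 [191.5 464.6 242.9]
609 176 [202.3 452.  235.7]
614 176 [200.5 459.6 237.7]
609 180 [201.3 454.4 227.1]
614 180 [196.  462.  226.8]
609 184 [206.5 457.  222.5]
614 184 [189.7 464.3 214.7]
609 188 [205.2 459.5 213.6]
(318, 222) [532.8  12.4  80.8] [ 30  69 146]
(314, 200) [589.9  22.2  77.7] [ 25  64 141]
(320, 235) [499.2   7.6  84.4] [ 32  71 148]
(226, 245) [399.6 170.1 477.4] [61 64 39]
(300, 230) [467.5  50.6 285.8] [37 38 44]
```

View pics/s5.png

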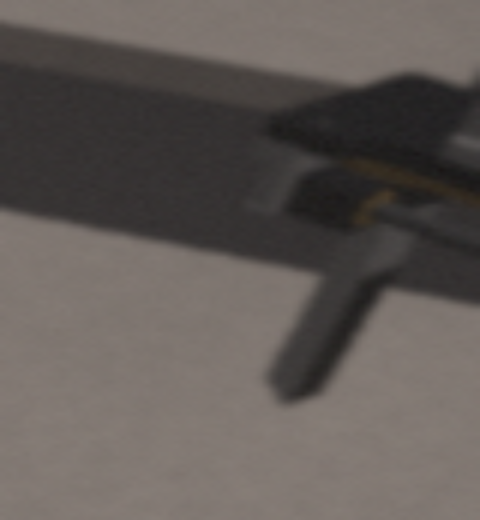

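The reported z and the seen tip height differ by about 30 mm. I'll descend in steps and check each by picture and force.

>>> carry_out(
  deltas=[
    [[0,0,0.9],0,0.55],
    [[0,0,0.9],0,0.55],
    [[0,0,0.5],0,0.55],
    [[0,0,0.3],0,0.55],
    [[0,0,0],0,0.55],
  ],
)

```text
clock: 3.4
eef_pos: [450.8, 132.7, 107.5]
eef_rot: [-3.142, -0.002, -2.964]
wrist_force: [-1.2, 0.2, -0.0]
finger_gap: 51.6
```

```bash
cat > look.py <<'E'
from h import *
from cell import manip
import sys
s=manip.read_state();print(round(s['clock'],2),np.round(s['eef_pos'],1),np.round(s['eef_rot'],4),np.round(s['wrist_force'],1))
p,d=vision.camera("scene");np.savez("last.npz",p=p,d=d)
u0,u1,v0,v1=310,450,200,350
cv2.imwrite(f"pics/{sys.argv[1]}.png",cv2.resize(p[v0:v1,u0:u1,::-1],None,fx=4,fy=4,interpolation=cv2.INTER_CUBIC))
E
python3 look.py a1
```

```text
3.4 [450.8 132.7 107.5] [-3.1415e+00 -1.6000e-03 -2.9645e+00] [-1.2  0.2 -0. ]
```

View pics/a1.png

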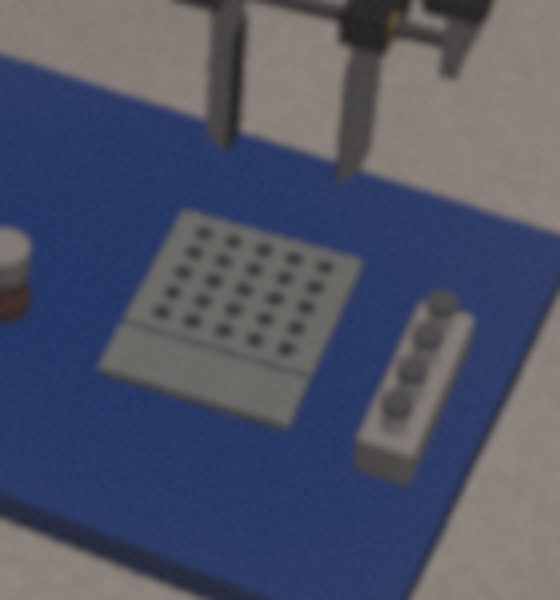

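Run:
```python
from h import *
f=np.load("last.npz");d=f['d']
c,R=cal("scene")
V,U=np.mgrid[205:256,355:415]
q=cv2.undistortPoints(np.stack([U,V],-1).reshape(-1,1,2).astype(float),c['mtx'],c['distortion']).reshape(-1,2)
P=(c['eye']+(np.c_[q,np.ones(len(q))]*d[V,U].reshape(-1,1))@R.T).reshape(V.shape+(3,))
for u in (364,366,368,394,396,398,400):
    print(u,[(v,*np.round(P[v-205,u-355]).astype(int).tolist()) for v in range(226,254,2)])
```

```text
364 [(226, 465, 101, 145), (228, 467, 102, 141), (230, 469, 104, 139), (232, 467, 103, 132), (234, 467, 103, 127), (236, 424, 81, 79), (238, 431, 85, 81), (240, 437, 88, 81), (242, 439, 90, 78), (244, 447, 94, 81), (246, 451, 96, 80), (248, 459, 101, 83), (250, 460, 102, 80), (252, 464, 104, 78)]
366 [(226, 464, 105, 146), (228, 465, 106, 142), (230, 465, 106, 137), (232, 465, 106, 133), (234, 466, 107, 128), (236, 459, 104, 116), (238, 427, 87, 79), (240, 436, 92, 82), (242, 438, 93, 79), (244, 446, 98, 82), (246, 449, 100, 80), (248, 454, 102, 80), (250, 461, 106, 82), (252, 464, 108, 80)]
368 [(226, 459, 106, 143), (228, 457, 106, 136), (230, 456, 105, 130), (232, 457, 106, 127), (234, 458, 107, 122), (236, 422, 89, 80), (238, 427, 91, 80), (240, 435, 96, 84), (242, 436, 97, 79), (244, 440, 99, 79), (246, 449, 104, 82), (248, 452, 106, 81), (250, 458, 109, 82), (252, 462, 111, 81)]
394 [(226, 284, 80, 1), (228, 293, 85, 3), (230, 295, 86, 0), (232, 305, 91, 4), (234, 458, 160, 148), (236, 454, 159, 140), (238, 455, 160, 136), (240, 455, 160, 131), (242, 456, 161, 127), (244, 457, 
[... 318 characters left out ...]
, (246, 419, 150, 82), (248, 425, 153, 83), (250, 429, 155, 82), (252, 437, 159, 85)]
398 [(226, 453, 164, 166), (228, 453, 165, 161), (230, 456, 166, 159), (232, 456, 167, 154), (234, 453, 166, 147), (236, 452, 166, 141), (238, 451, 166, 136), (240, 453, 167, 133), (242, 453, 168, 128), (244, 410, 149, 80), (246, 415, 152, 80), (248, 420, 155, 80), (250, 426, 158, 81), (252, 432, 161, 82)]
400 [(226, 454, 168, 168), (228, 454, 169, 164), (230, 455, 170, 160), (232, 452, 169, 153), (234, 453, 170, 149), (236, 456, 172, 147), (238, 454, 171, 141), (240, 449, 170, 131), (242, 401, 149, 78), (244, 409, 153, 81), (246, 415, 156, 82), (248, 422, 160, 84), (250, 423, 160, 79), (252, 432, 165, 84)]
```

Depth puts the tips at z≈118, which is 32 mm higher than the state implies. I'll keep descending under force checks.

>>> carry_out(
  deltas=[
    [[0,0,0.3],0,0.55],
    [[0,0,0],0,0.55],
    [[0,0,0],0,0.55],
  ],
)

```text
clock: 3.7
eef_pos: [451.2, 132.9, 105.5]
eef_rot: [-3.142, 0.0, -2.964]
wrist_force: [-0.8, 0.3, 0.6]
finger_gap: 51.6
```

>>> carry_out(
  deltas=[
    [[0,0,0.2],0,0.55],
    [[0,0,0],0,0.55],
  ],
)

```text
clock: 3.87
eef_pos: [451.1, 132.8, 103.3]
eef_rot: [-3.142, -0.0, -2.964]
wrist_force: [-0.3, -0.5, -0.5]
finger_gap: 51.6
```

```bash
python3 look.py a2
```

```text
3.87 [451.1 132.8 103.3] [-3.1416e+00 -1.0000e-04 -2.9644e+00] [-0.3 -0.5 -0.5]
```

View pics/a2.png

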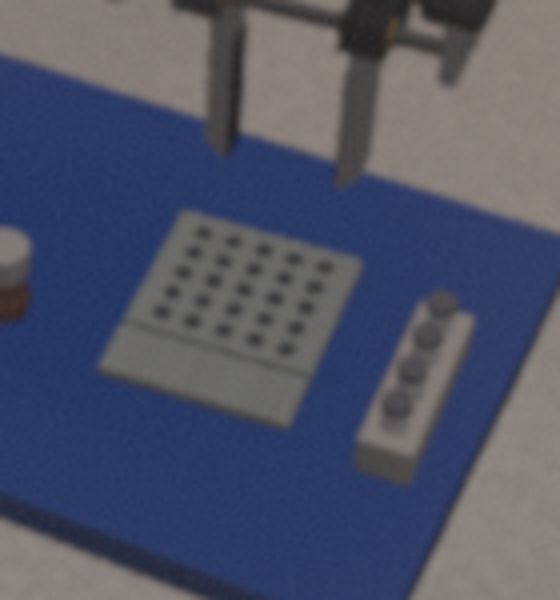

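No contact yet at a nominal tip height of 81 mm, and the tips are still visibly above the riser. I'll go on with force checks.

>>> carry_out(
  deltas=[
    [[0,0,0.2],0,0.55],
    [[0,0,0.2],0,0.55],
    [[0,0,0],0,0.55],
  ],
)

```text
clock: 4.17
eef_pos: [451.0, 132.8, 99.0]
eef_rot: [-3.142, -0.001, -2.964]
wrist_force: [-0.6, -0.3, -0.5]
finger_gap: 51.7
```

>>> carry_out(
  deltas=[
    [[0,0,0.3],0,0.55],
    [[0,0,0.3],0,0.55],
    [[0,0,0],0,0.55],
  ],
)

```text
clock: 4.42
eef_pos: [450.9, 132.8, 92.8]
eef_rot: [-3.142, -0.001, -2.964]
wrist_force: [-0.7, -0.5, -0.8]
finger_gap: 51.8
```

>>> carry_out(
  deltas=[
    [[0,0,0.3],0,0.55],
    [[0,0,0.3],0,0.55],
    [[0,0,0],0,0.55],
  ],
)

```text
clock: 4.67
eef_pos: [450.9, 132.8, 86.8]
eef_rot: [-3.142, -0.001, -2.964]
wrist_force: [0.1, 1.1, -0.7]
finger_gap: 51.3
```

```bash
python3 look.py a3
```

```text
4.67 [450.9 132.8  86.8] [-3.1416e+00 -8.0000e-04 -2.9644e+00] [ 0.1  1.1 -0.7]
```

View pics/a3.png

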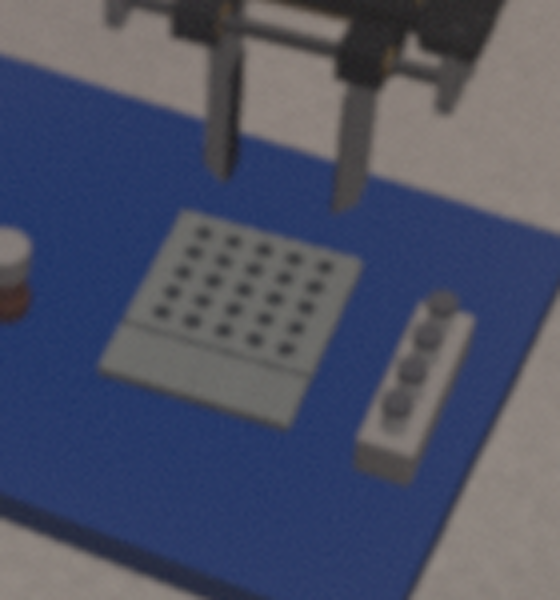

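>>> carry_out(
  deltas=[
    [[0,0,0.2],0,0.55],
    [[0,0,0.2],0,0.55],
    [[0,0,0],0,0.55],
  ],
)

```text
clock: 4.97
eef_pos: [451.1, 132.8, 83.1]
eef_rot: [-3.142, -0.0, -2.964]
wrist_force: [0.1, 0.2, 0.4]
finger_gap: 51.5
```

>>> carry_out(
  deltas=[
    [[0,0,0.2],0,0.55],
    [[0,0,0.1],0,0.55],
    [[0,0,0],0,0.55],
  ],
)

```text
clock: 5.22
eef_pos: [451.1, 132.8, 80.2]
eef_rot: [-3.142, -0.0, -2.964]
wrist_force: [0.3, 0.2, -0.5]
finger_gap: 52.0
```

>>> carry_out(
  deltas=[
    [[0,0,0.1],0,0.55],
    [[0,0,0.1],0,0.55],
    [[0,0,0],0,0.55],
  ],
)

```text
clock: 5.47
eef_pos: [451.1, 132.8, 78.3]
eef_rot: [-3.142, -0.0, -2.964]
wrist_force: [0.4, 0.2, -0.3]
finger_gap: 52.0
```

```bash
python3 look.py a4
```

```text
5.47 [451.1 132.8  78.3] [-3.1416e+00 -2.0000e-04 -2.9644e+00] [ 0.4  0.2 -0.3]
```

View pics/a4.png

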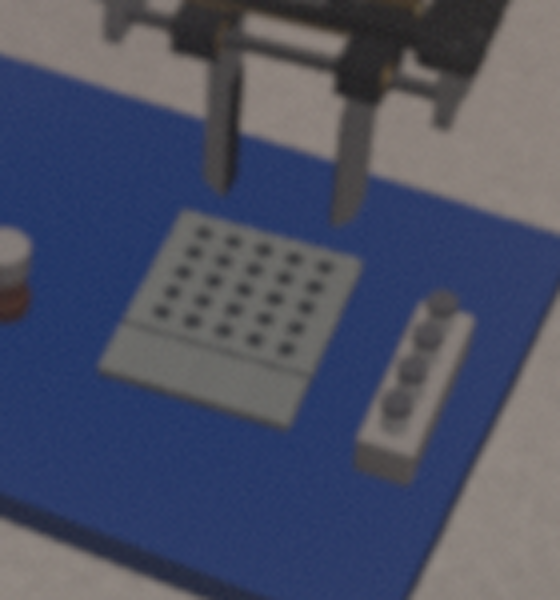

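>>> carry_out(
  deltas=[
    [[0,0,0.1],0,0.55],
    [[0,0,0.1],0,0.55],
    [[0,0,0.0],0,0.55],
  ],
)

```text
clock: 5.77
eef_pos: [451.1, 132.8, 76.3]
eef_rot: [-3.142, -0.0, -2.964]
wrist_force: [-0.2, -0.1, 0.1]
finger_gap: 51.5
```

>>> carry_out(
  deltas=[
    [[0,0,0.1],0,0.55],
    [[0,0,0.0],0,0.55],
  ],
)

```text
clock: 5.93
eef_pos: [451.1, 132.8, 75.3]
eef_rot: [-3.142, -0.0, -2.964]
wrist_force: [-0.4, -0.2, -0.3]
finger_gap: 51.8
```

>>> carry_out(
  deltas=[
    [[0,0,0.1],0,0.55],
    [[0,0,0.0],0,0.55],
  ],
)

```text
clock: 6.1
eef_pos: [451.1, 132.8, 74.3]
eef_rot: [3.142, -0.0, -2.964]
wrist_force: [-0.1, -0.1, 0.5]
finger_gap: 51.8
```

```bash
python3 look.py a5;python3 - <<'E'
from h import *
f=np.load("last.npz");d=f['d']
c,R=cal("scene")
V,U=np.mgrid[205:266,355:415]
q=cv2.undistortPoints(np.stack([U,V],-1).reshape(-1,1,2).astype(float),c['mtx'],c['distortion']).reshape(-1,2)
P=(c['eye']+(np.c_[q,np.ones(len(q))]*d[V,U].reshape(-1,1))@R.T).reshape(V.shape+(3,))
for u in (362,364,366,368,394,396,398,400):
    print(u,[(v,*np.round(P[v-205,u-355]).astype(int).tolist()) for v in range(242,264,2)])
E
```

```text
6.1 [451.1 132.8  74.3] [ 3.1416e+00 -2.0000e-04 -2.9645e+00] [-0.1 -0.1  0.5]
362 [(242, 466, 99, 104), (244, 467, 100, 100), (246, 465, 99, 92), (248, 458, 96, 81), (250, 461, 98, 78), (252, 468, 102, 81), (254, 478, 107, 86), (256, 488, 113, 91), (258, 488, 113, 87), (260, 493, 116, 87), (262, 499, 119, 88)]
364 [(242, 467, 104, 107), (244, 467, 104, 102), (246, 466, 104, 96), (248, 467, 105, 92), (250, 462, 103, 82), (252, 466, 105, 81), (254, 471, 108, 81), (256, 481, 113, 86), (258, 487, 117, 87), (260, 489, 118, 85), (262, 496, 122, 87)]
366 [(242, 463, 107, 106), (244, 462, 106, 99), (246, 463, 107, 95), (248, 463, 107, 90), (250, 460, 106, 81), (252, 466, 109, 82), (254, 469, 111, 81), (256, 481, 118, 89), (258, 485, 120, 87), (260, 489, 122, 87), (262, 492, 124, 86)]
368 [(242, 453, 106, 97), (244, 451, 105, 90), (246, 448, 103, 81), (248, 451, 105, 79), (250, 458, 109, 82), (252, 464, 113, 83), (254, 469, 115, 83), (256, 477, 120, 87), (258, 482, 123, 87), (260, 489, 126, 89), (262, 492, 128, 87)]
394 [(242, 452, 159, 123), (244, 455, 161, 122), (246, 458, 163, 119), (248,
[... 189 characters left out ...]
9), (244, 452, 164, 120), (246, 455, 165, 118), (248, 454, 165, 112), (250, 454, 166, 108), (252, 453, 166, 101), (254, 456, 167, 99), (256, 454, 167, 92), (258, 449, 165, 82), (260, 454, 168, 83), (262, 459, 170, 82)]
398 [(242, 454, 168, 129), (244, 455, 169, 125), (246, 453, 168, 118), (248, 455, 170, 115), (250, 454, 170, 109), (252, 456, 171, 107), (254, 454, 170, 99), (256, 443, 166, 83), (258, 445, 168, 80), (260, 450, 170, 80), (262, 455, 173, 80)]
400 [(242, 447, 169, 124), (244, 445, 168, 117), (246, 442, 168, 109), (248, 441, 168, 103), (250, 441, 168, 98), (252, 428, 163, 80), (254, 434, 166, 81), (256, 436, 168, 78), (258, 444, 172, 81), (260, 449, 174, 81), (262, 453, 176, 80)]
```

View pics/a5.png

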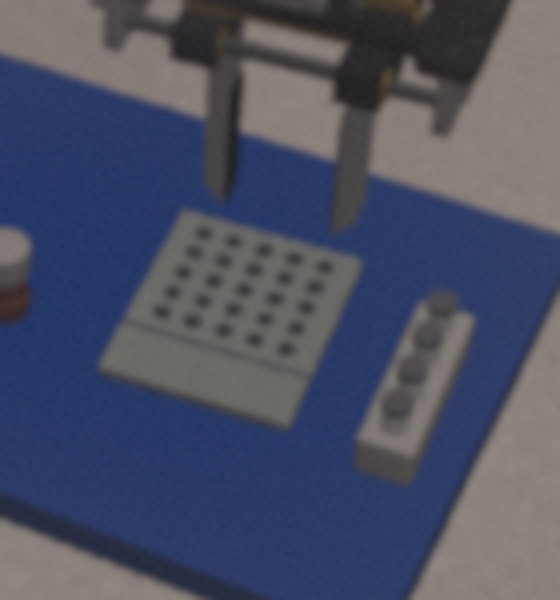

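>>> carry_out(
  deltas=[
    [[0,0,0.1],0,0.55],
    [[0,0,0.1],0,0.55],
    [[0,0,0.0],0,0.55],
  ],
)

```text
clock: 6.4
eef_pos: [451.1, 132.8, 72.2]
eef_rot: [-3.142, -0.0, -2.964]
wrist_force: [-0.4, -0.2, -0.3]
finger_gap: 51.5
```

>>> carry_out(
  deltas=[
    [[0,0,0.1],0,0.55],
    [[0,0,0.0],0,0.55],
  ],
)

```text
clock: 6.57
eef_pos: [451.1, 132.8, 71.3]
eef_rot: [-3.142, -0.0, -2.964]
wrist_force: [0.3, 0.5, 0.7]
finger_gap: 51.6
```

>>> carry_out(
  deltas=[
    [[0,0,0.1],0,0.55],
    [[0,0,0.0],0,0.55],
  ],
)

```text
clock: 6.73
eef_pos: [451.1, 132.8, 70.3]
eef_rot: [-3.142, -0.0, -2.964]
wrist_force: [0.2, 0.5, 0.2]
finger_gap: 51.6
```

```bash
python3 look.py a6;python3 - <<'E'
from h import *
f=np.load("last.npz");d=f['d']
c,R=cal("scene")
V,U=np.mgrid[205:266,355:415]
q=cv2.undistortPoints(np.stack([U,V],-1).reshape(-1,1,2).astype(float),c['mtx'],c['distortion']).reshape(-1,2)
P=(c['eye']+(np.c_[q,np.ones(len(q))]*d[V,U].reshape(-1,1))@R.T).reshape(V.shape+(3,))
for u in (364,366,394,396):
    print(u,[(v,*np.round(P[v-205,u-355]).astype(int).tolist()) for v in range(246,264,1)])
E
```

```text
6.73 [451.1 132.8  70.3] [-3.1416e+00 -2.0000e-04 -2.9645e+00] [0.2 0.5 0.2]
364 [(246, 467, 105, 97), (247, 464, 104, 92), (248, 466, 104, 91), (249, 466, 105, 89), (250, 466, 105, 85), (251, 465, 104, 82), (252, 467, 106, 82), (253, 470, 107, 82), (254, 470, 107, 79), (255, 479, 112, 87), (256, 481, 113, 87), (257, 484, 115, 88), (258, 484, 115, 85), (259, 489, 118, 88), (260, 487, 117, 83), (261, 493, 120, 87), (262, 496, 122, 87), (263, 496, 122, 85)]
366 [(246, 463, 107, 95), (247, 463, 107, 93), (248, 460, 105, 86), (249, 464, 108, 88), (250, 464, 108, 85), (251, 464, 108, 84), (252, 466, 109, 82), (253, 468, 110, 82), (254, 469, 111, 81), (255, 476, 115, 86), (256, 477, 115, 84), (257, 482, 118, 87), (258, 483, 119, 85), (259, 487, 121, 88), (260, 487, 121, 85), (261, 492, 124, 88), (262, 493, 125, 87), (263, 496, 126, 87)]
394 [(246, 456, 162, 118), (247, 454, 161, 113), (248, 455, 162, 111), (249, 454, 161, 108), (250, 458, 163, 109), (251, 456, 163, 105), (252, 456, 163, 103), (253, 455, 163, 99), (254, 456, 163, 97), (255, 456, 164, 95), (256, 453, 163, 89), (257, 456, 164, 90), (258, 453, 163, 84), (259, 451, 162, 79), (260, 456, 165, 82), (261, 455, 165, 79), (262, 461, 167, 82), (263, 467, 170, 86)]
396 [(246, 454, 165, 117), (247, 453, 165, 114), (248, 456, 166, 114), (249, 455, 166, 111), (250, 454, 166, 108), (251, 456, 167, 107), (252, 453, 166, 101), (253, 454, 166, 100), (254, 453, 166, 97), (255, 456, 168, 97), (256, 455, 167, 93), (257, 453, 167, 89), (258, 447, 165, 80), (259, 452, 167, 82), (260, 454, 168, 82), (261, 453, 168, 79), (262, 459, 171, 82), (263, 456, 170, 77)]
```

View pics/a6.png

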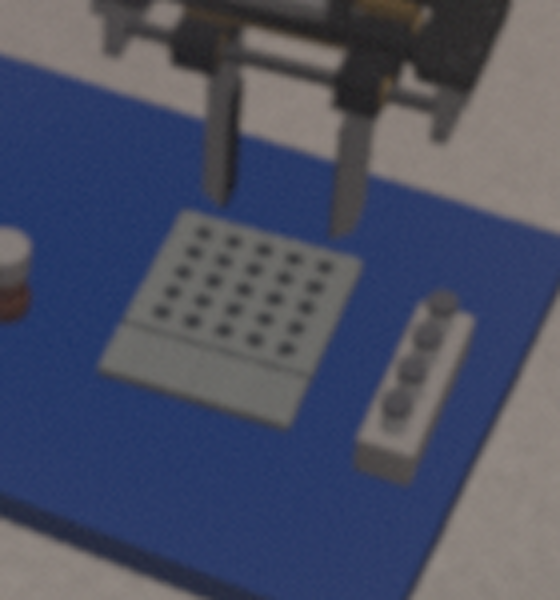

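>>> carry_out(
  deltas=[
    [[0,0,0.1],0,0.55],
    [[0,0,0.0],0,0.55],
  ],
)

```text
clock: 6.95
eef_pos: [451.2, 132.8, 69.3]
eef_rot: [-3.142, -0.0, -2.964]
wrist_force: [-0.3, 1.3, 0.3]
finger_gap: 51.7
```

>>> carry_out(
  deltas=[
    [[0,0,0.1],0,0.55],
    [[0,0,0.0],0,0.55],
  ],
)

```text
clock: 7.12
eef_pos: [451.3, 132.9, 69.2]
eef_rot: [-3.142, 0.0, -2.964]
wrist_force: [-4.4, -1.7, 11.6]
finger_gap: 51.7
```

The tips touched the riser at reported z≈69, so the real tip height is about reported z + 11. I'll back off 2 mm and approach the plate.

>>> carry_out(
  deltas=[
    [[0,0,-0.25],0,0.55],
    [[0,0,0],0,0.55],
    [[-0.2,0,0],0,0.55],
    [[-0.3,0,0],0,0.55],
    [[-0.3,0,0],0,0.55],
    [[0,0,0],0,0.55],
  ],
)

```text
clock: 7.62
eef_pos: [459.6, 134.3, 70.8]
eef_rot: [-3.142, 0.0, -2.965]
wrist_force: [0.8, -0.7, -0.3]
finger_gap: 51.8
```

>>> carry_out(
  deltas=[
    [[-0.2,0,0],0,0.55],
    [[-0.2,0,0],0,0.55],
    [[-0.2,0,0],0,0.55],
    [[-0.2,0,0],0,0.55],
    [[0,0,0],0,0.55],
  ],
)

```text
clock: 8.03
eef_pos: [467.1, 135.7, 70.9]
eef_rot: [3.142, -0.0, -2.964]
wrist_force: [-0.4, -0.0, -0.6]
finger_gap: 51.8
```

```bash
python3 look.py b1
```

```text
8.03 [467.1 135.7  70.9] [ 3.1416e+00 -1.0000e-04 -2.9645e+00] [-0.4 -0.  -0.6]
```

View pics/b1.png

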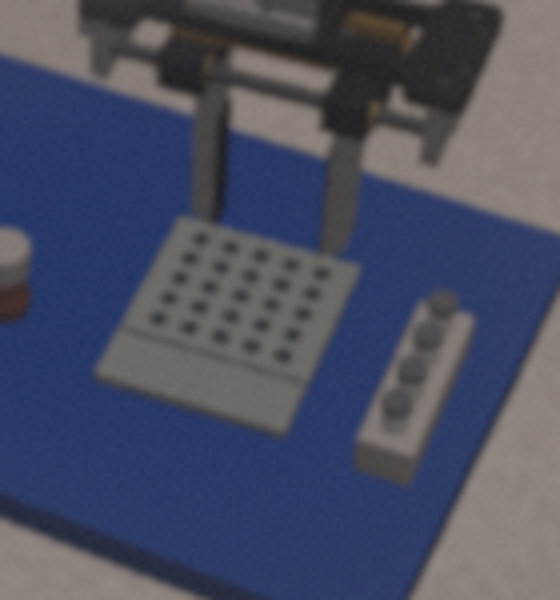

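The fingers are flush on the plate's rear edge and it is sliding flat. Next I'll push about 60 mm while squaring it.

>>> carry_out(
  deltas=[
    [[-0.3,0,0],0,0.55],
    [[-0.4,0,0],0.2,0.55],
    [[-0.4,0,0],0.3,0.55],
    [[-0.4,0,0],0.3,0.55],
    [[-0.4,0,0],0.3,0.55],
    [[-0.4,0,0],0.3,0.55],
    [[-0.4,0,0],0.3,0.55],
    [[-0.4,0,0],0.3,0.55],
    [[-0.4,0,0],0.3,0.55],
    [[-0.4,0,0],0.3,0.55],
    [[-0.4,0,0],0.3,0.55],
    [[-0.4,0,0],0.3,0.55],
    [[-0.4,0,0],0.3,0.55],
    [[-0.4,0,0],0.3,0.55],
    [[-0.4,0,0],0.15,0.55],
    [[-0.2,0,0],0,0.55],
    [[-0.1,0,0],0,0.55],
    [[0,0,0],0,0.55],
  ],
)

```text
clock: 9.58
eef_pos: [528.6, 144.6, 71.0]
eef_rot: [-3.142, 0.0, -3.033]
wrist_force: [0.1, -0.0, 1.2]
finger_gap: 51.6
```

```bash
cat > meas.py <<'E'
from fit import *
p=np.load("last.npz")['p']
import sys
from cell import manip
s=manip.read_state()['eef_pos']
yaw=float(sys.argv[1]);x,y=[float(a) for a in sys.argv[2:4]]
# plate (no rear side, fingers there)
q,o=plate("scene",p,x,y,yaw,sides=('+x','+y','-y'),span=5,it=5)
print('plate',np.round(q,4),o)
# riser far edge in scene: only edge near, from far edge top line
E
python3 look.py b2
python3 - <<'E'
from h import *
p=np.load("last.npz")['p']
im=rectify("scene",p,86,400,720,-60,320,0.6);cv2.imwrite("pics/b2r.png",im[:,:,::-1]);print(im.shape)
E
```

```text
9.58 [528.6 144.6  71. ] [-3.1416e+00  4.0000e-04 -3.0333e+00] [ 0.1 -0.   1.2]
(534, 634, 3)
```

View pics/b2r.png

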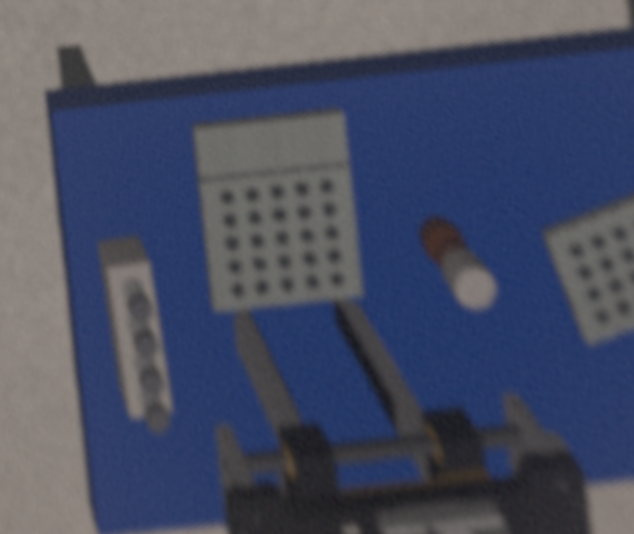

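The plate is square by eye and about 45 mm short of the target. I'll measure it in both views.

```bash
cat > meas2.py <<'E'
from fit import *
import sys
from cell import manip
s=manip.read_state();e=s['eef_rot'][2]+np.pi
sides=sys.argv[2].split(',') if len(sys.argv)>2 else ['+x','+y','-y']
off=float(sys.argv[1]) 
x,y=(s['eef_pos'][:2]+off*np.array([np.cos(e),np.sin(e)])) if off>0 else np.array([float(a) for a in sys.argv[3:5]])
if off<=0:e=0.108
for n in ("scene","top"):
    p,d=vision.camera(n);np.savez(f"last_{n}.npz",p=p,d=d)
    ed=edgefit(n,p,80,541.2,53.8,0.108,260,440,['+x'],4,.04)['+x']
    r0=ed[5]+ed[0];ry=0.108-ed[1]
    print(n,'far edge off %.2f yaw %.4f rms %.2f'%(ed[0],ry,ed[2]))
    try:
        q,o=plate(n,p,x,y,e,sides=tuple(sides),span=4,it=5)
    except Exception as ex: print(ex);continue
    # plate centre along edge normal
    t=np.array([np.cos(ry),np.sin(ry)]);c0=np.array([541.2,53.8]);m=c0+np.array([np.cos(.108),np.sin(.108)])*r0
    over=(np.array(q[:2])-m)@t+55
    print('  plate',np.round(q,4),'overhang %.2f'%over,'rel yaw %.4f'%(q[2]-ry),{k:tuple(map(float,v)) for k,v in o.items()})
E
python3 meas2.py 63
python3 - <<'E'
from h import *
p=np.load("last_top.npz")['p']
cv2.imwrite("pics/b3t.png",cv2.resize(p[140:300,190:420,::-1],None,fx=3,fy=3))
E
```

```text
scene far edge off 1.45 yaw 0.1073 rms 0.18
  plate [5.929009e+02 1.530808e+02 1.056000e-01] overhang -14.42 rel yaw -0.0017 {'+x': (0.07, -0.0013, 0.12), '+y': (0.31, 0.0062, 0.08), '-y': (0.27, 0.0075, 0.13)}
top far edge off -0.21 yaw 0.1094 rms 0.33
  plate [5.992514e+02 1.503709e+02 7.770000e-02] overhang -6.54 rel yaw -0.0317 {'+x': (2.74, -0.0498, 0.68), '+y': (-0.3, -0.1447, 1.83), '-y': (0.36, -0.0593, 0.46)}
```

View pics/b3t.png

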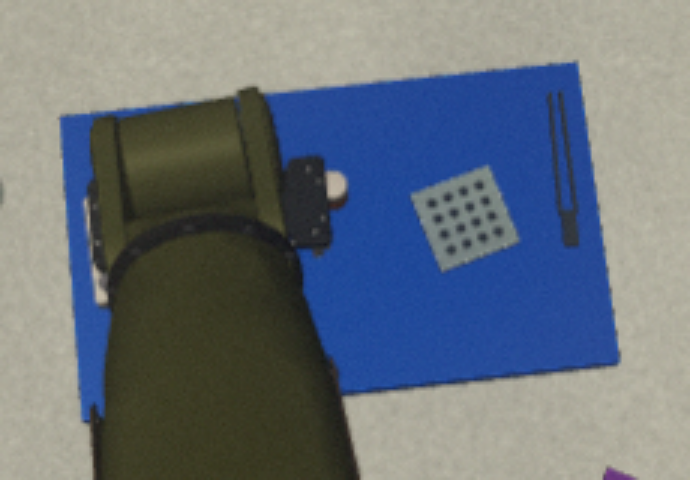

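The scene view gives the front edge 14.4 mm short of the riser edge and the yaw within 0.002 rad. The top view is blocked by the arm. I'll push 40 mm and re-measure.

>>> carry_out(
  deltas=[
    [[-0.2,0,0],0,0.55],
    [[-0.4,0,0],0,0.55],
    [[-0.4,0,0],0,0.55],
    [[-0.4,0,0],0,0.55],
    [[-0.4,0,0],0,0.55],
    [[-0.4,0,0],0,0.55],
    [[-0.4,0,0],0,0.55],
    [[-0.4,0,0],0,0.55],
    [[-0.4,0,0],0,0.55],
    [[-0.3,0,0],0,0.55],
    [[-0.2,0,0],0,0.55],
    [[-0.1,0,0],0,0.55],
    [[0,0,0],0,0.55],
  ],
)

```text
clock: 10.82
eef_pos: [568.3, 148.9, 70.9]
eef_rot: [3.142, 0.0, -3.033]
wrist_force: [0.2, 0.2, 0.5]
finger_gap: 51.3
```

```bash
python3 - <<'E'
import re
s=open('meas2.py').read()
s=s.replace("r0=ed[5]+ed[0];ry=0.108-ed[1]","r0,ry={'scene':(131.45,.1073),'top':(129.9,.1092)}[n]")
open('meas3.py','w').write(s)
E
python3 meas3.py 64.3
python3 - <<'E'
from h import *
p=np.load("last_scene.npz")['p']
im=rectify("scene",p,86,480,720,60,280,0.4);cv2.imwrite("pics/b4r.png",im[:,:,::-1]);print(im.shape)
E
```

```text
scene far edge off 0.43 yaw 0.1073 rms 1.74
  plate [6.308112e+02 1.571284e+02 1.071000e-01] overhang 23.71 rel yaw -0.0002 {'+x': (-0.03, 0.0011, 0.26), '+y': (0.3, 0.005, 0.1), '-y': (0.28, 0.0039, 0.1)}
top far edge off 0.48 yaw 0.1092 rms 1.01
  plate [ 6.360690e+02  1.539514e+02 -6.680000e-02] overhang 30.32 rel yaw -0.1760 {'+x': (0.72, -0.0055, 2.87), '+y': (0.11, -0.1451, 2.01), '-y': (2.06, 0.0206, 1.93)}
(600, 550, 3)
```

View pics/b4r.png

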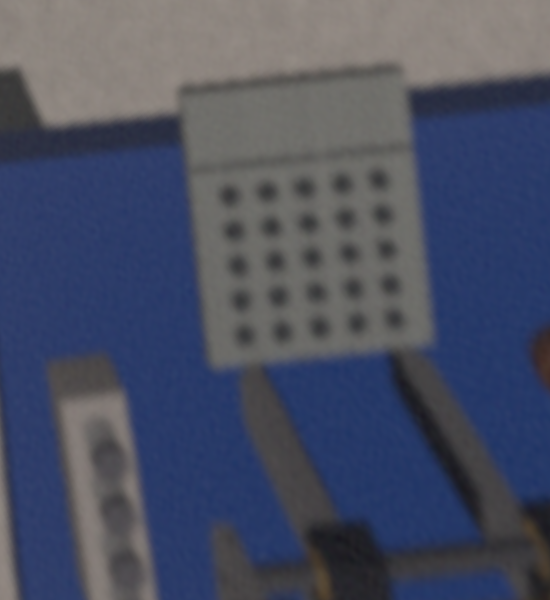

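The front-edge fit is weak here because the bench behind it is a similar grey. I'll measure from the engraved line instead.

```bash
cat > line.py <<'E'
from fit import *
import sys
def line(n,p,x,y,yaw,r0,ry):
    g=cv2.cvtColor(p,cv2.COLOR_RGB2GRAY).astype(np.float32)
    ex=np.array([np.cos(yaw),np.sin(yaw)]);ey=np.array([-ex[1],ex[0]])
    ts=np.linspace(-40,40,81);ss=np.arange(17,31.01,.25)
    P=np.array([x,y])+ss[None,:,None]*ex+ts[:,None,None]*ey
    uv=w2p(n,np.c_[P.reshape(-1,2),np.full(P[...,0].size,86)]).astype(np.float32).reshape(81,-1,2)
    pr=cv2.remap(g,uv[...,0],uv[...,1],cv2.INTER_CUBIC)
    pr=cv2.GaussianBlur(pr,(1,9),0,sigmaX=.01,sigmaY=3)
    m=(ss>19.5)&(ss<30);w=np.clip(np.median(pr[:,m],1,keepdims=True)-3-pr[:,m],0,None);off=(w*ss[m]).sum(1)/w.sum(1)
    ok=w.sum(1)>5
    A=np.polyfit(ts[ok],off[ok],1);r=off[ok]-np.polyval(A,ts[ok])
    k=abs(r)<1;A=np.polyfit(ts[ok][k],off[ok][k],1)
    L=np.array([x,y])+A[1]*ex
    m0=np.array([541.2,53.8])+np.array([np.cos(.108),np.sin(.108)])*r0
    t=np.array([np.cos(ry),np.sin(ry)])
    print(n,'line offset from centre %.2f'%A[1],'line past edge %.2f'%((L-m0)@t),'line yaw rel %.4f'%(yaw-A[0]-ry),'n',k.sum())
if __name__=="__main__":
    # sanity on initial images
    line("scene",np.load("scene0.npz")['p'],526.05,147.77,.1774,131.45,.1073)
    line("top",np.load("top0.npz")['p'],524.15,146.65,.1808,129.9,.1092)
    p=np.load("last_scene.npz")['p']
    q,o=plate("scene",p,630.8,157.1,.107,sides=('-x','+y','-y'),span=4,it=5);print(np.round(q,4),o)
    line("scene",p,632,157.1,.1071,131.45,.1073)
    ed=None
    # direct edge near plate, both sides
    g=p.astype(np.float32)
E
python3 line.py
```

```text
Traceback (most recent call last):
  File "line.py", line 21, in <module>
    line("scene",np.load("scene0.npz")['p'],526.05,147.77,.1774,131.45,.1073)
    ~~~~^^^^^^^^^^^^^^^^^^^^^^^^^^^^^^^^^^^^^^^^^^^^^^^^^^^^^^^^^^^^^^^^^^^^^
  File "line.py", line 10, in line
    pr=cv2.GaussianBlur(pr,(1,9),0,sigmaX=.01,sigmaY=3)
cv2.error: OpenCV(4.12.0) :-1: error: (-5:Bad argument) in function 'GaussianBlur'
> Overload resolution failed:
>  - argument for GaussianBlur() given by name ('sigmaX') and position (3)
>  - argument for GaussianBlur() given by name ('sigmaX') and position (3)
```

```bash
sed -i 's/(1,9),0,sigmaX/(1,9),sigmaX/' line.py; python3 line.py
```

```text
scene line offset from centre 24.49 line past edge -112.02 line yaw rel 0.0697 n 81
top line offset from centre 25.32 line past edge -111.47 line yaw rel 0.0693 n 81
[6.319303e+02 1.572462e+02 1.110000e-01] {'-x': (np.float64(-0.03), np.float64(0.0067), np.float64(0.31)), '+y': (np.float64(0.29), np.float64(0.0008), np.float64(0.11)), '-y': (np.float64(0.29), np.float64(0.0076), np.float64(0.1))}
scene line offset from centre 24.99 line past edge -5.12 line yaw rel 0.0033 n 81
```

Line sits 5 mm inside the edge, and the yaw error is about 0.003 rad or less. I'll push the last 5 mm.

>>> carry_out(
  deltas=[
    [[-0.2,0,0],0,0.55],
    [[-0.2,0,0],0,0.55],
    [[-0.1,0,0],0,0.55],
    [[0,0,0],0,0.55],
    [[0,0,0],0,0.55],
  ],
)

```text
clock: 11.33
eef_pos: [573.2, 149.5, 70.9]
eef_rot: [3.142, 0.0, -3.033]
wrist_force: [0.4, 0.5, 0.4]
finger_gap: 51.7
```

>>> carry_out(
  deltas=[
    [[0.2,0,0],0,0.55],
    [[0.4,0,0],0,0.55],
    [[0.8,0,0],0,0.55],
    [[0.8,0,0],0,0.55],
    [[0,0,0],0,0.55],
  ],
)

```text
clock: 11.75
eef_pos: [549.7, 147.0, 71.0]
eef_rot: [-3.142, -0.001, -3.033]
wrist_force: [-0.7, -0.3, -0.4]
finger_gap: 51.8
```

```bash
cat > fin.py <<'E'
from line import *
for n,r0,ry in(("scene",131.45,.1073),("top",129.9,.1092)):
    p,d=vision.camera(n);np.savez(f"fin_{n}.npz",p=p,d=d)
    q,o=plate(n,p,636.5,157.6,.108,sides=('-x','+y','-y'),span=4,it=5);print(n,np.round(q,4),{k:tuple(map(float,v)) for k,v in o.items()})
    line(n,p,q[0],q[1],.108,r0,ry)
    im=rectify(n,p,86,480,720,60,280,0.4);cv2.imwrite(f"pics/fin_{n}.png",im[:,:,::-1])
E
python3 fin.py
```

```text
scene [6.368197e+02 1.577961e+02 1.080000e-01] {'-x': (-0.01, -0.0009, 0.2), '+y': (0.28, 0.0036, 0.12), '-y': (0.27, 0.0028, 0.13)}
scene line offset from centre 25.07 line past edge -0.17 line yaw rel -0.0011 n 81
top [6.414868e+02 1.586020e+02 8.470000e-02] {'-x': (-0.29, -0.0324, 1.36), '+y': (0.67, -0.0307, 3.78), '-y': (-0.09, -0.0793, 0.4)}
top line offset from centre 28.94 line past edge 10.15 line yaw rel 0.0081 n 13line.py:11: RuntimeWarning: invalid value encountered in divide
  m=(ss>19.5)&(ss<30);w=np.clip(np.median(pr[:,m],1,keepdims=True)-3-pr[:,m],0,None);off=(w*ss[m]).sum(1)/w.sum(1)
```

View pics/fin_scene.png

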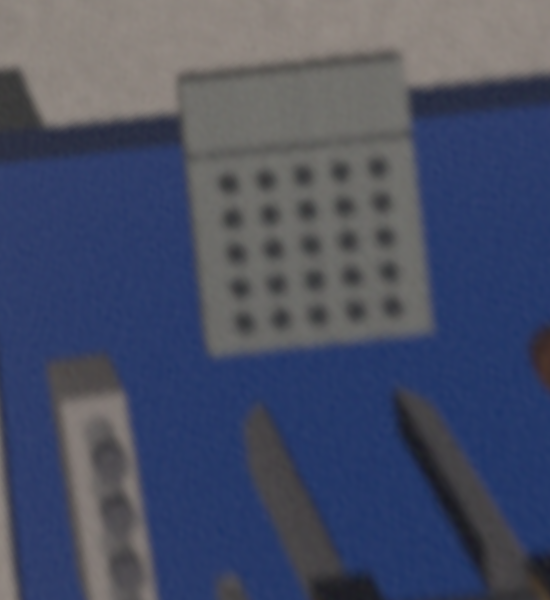

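The plate is placed: the scene view puts the line 0.2 mm from the edge. I'll lift clear and retreat so the top camera can confirm.

>>> carry_out(
  deltas=[
    [[0,0,-1],0,0.55],
    [[0,0,-2],0,0.55],
    [[0,0,-2],0,0.55],
    [[0,0,-2.5],0,0.55],
    [[0,0,-2.5],0,0.55],
    [[0,0,-2.5],0,0.55],
    [[1,0,0],0,0.55],
    [[2,1.5,0],0,0.55],
    [[2,2,0],0,0.55],
    [[2,2,0],0,0.55],
    [[2,2,0],0,0.55],
    [[2,2,0],0,0.55],
    [[2,2,0],0,0.55],
    [[2,2,0],0,0.55],
    [[2,2,0],0,0.55],
    [[2,2,0],0,0.55],
    [[2,2,0],0,0.55],
    [[2,2,0],0,0.55],
    [[1,1,0],0,0.55],
    [[0,0,0],0,0.55],
  ],
)

```text
clock: 13.52
eef_pos: [286.7, 346.3, 196.9]
eef_rot: [3.141, 0.001, -3.031]
wrist_force: [1.0, -0.5, -0.1]
finger_gap: 51.6
```

```bash
cat > fin2.py <<'E'
from line import *
for n,r0,ry in(("scene",131.45,.1073),("top",129.9,.1092)):
    p,d=vision.camera(n)
    q,o=plate(n,p,636 if n=="scene" else 635,157.2,.108,sides=('-x','+y','-y'),span=4,it=5);print(n,np.round(q,4),{k:tuple(map(float,v)) for k,v in o.items()})
    line(n,p,q[0],q[1],.108,r0,ry)
    cv2.imwrite(f"pics/fin2_{n}.png",p[:,:,::-1])
E
python3 fin2.py
```

```text
scene [6.36843e+02 1.57808e+02 1.08100e-01] {'-x': (-0.02, -0.0006, 0.19), '+y': (0.27, 0.0031, 0.11), '-y': (0.27, 0.0025, 0.14)}
scene line offset from centre 25.08 line past edge -0.14 line yaw rel -0.0005 n 81
top [6.352946e+02 1.567579e+02 1.129000e-01] {'-x': (-0.0, 0.001, 0.46), '+y': (-0.04, 0.0606, 1.41), '-y': (-0.03, 0.0623, 1.42)}
top line offset from centre 24.72 line past edge -0.42 line yaw rel -0.0007 n 81
```

View pics/fin2_top.png

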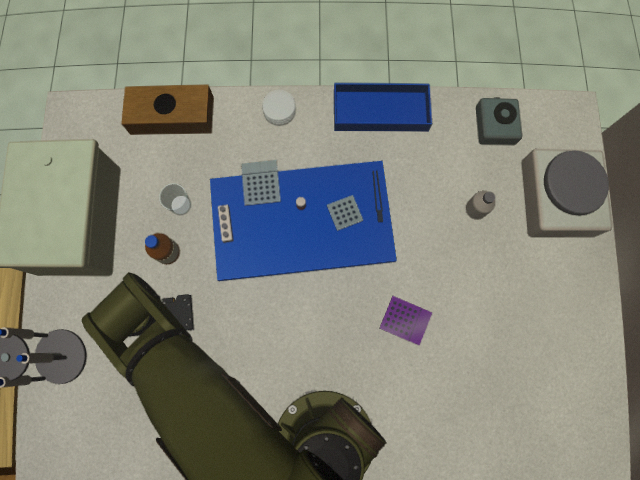

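In the top view the plate sits at (262,183) with only its blank end past the edge, the line lies on the edge, and the bystanders have not moved. Both views agree, so I'm handing the job in.

```bash
python3 -c "
from cell import workorder
print(workorder.sign_off())"
```

```text
the job is handed in; nothing more can be done
None
```

The plate now overhangs the riser's far edge by its blank end only, and I handed the job in at about 13.6 s. I pushed it flat from behind with both fingertips, turning it square during the push, then backed off, lifted clear and retreated.

**Last checks, with the arm clear:**
- **Overhang:** the engraved line is 0.1 mm (scene camera) and 0.4 mm (top camera) inside the riser edge, so the overhang is about 29.7 mm. The calibration is only good to about 2 mm.
- **Squareness:** the line is within 0.001 rad of the edge in both views.
- **Bystanders:** they look unmoved in the final top picture; I did not measure their positions again.

**What disagreed:**
- **Fingertip height:** the real tips stood about 33 mm higher than the reported TCP height minus 22 mm. I lowered them by camera and force instead; they touched the riser once with about 12 N, well away from the plate.
- **Front-edge fit:** the scene-camera fit failed against the similar grey bench. It read 23.7 mm of overhang when the engraved line and arm travel gave about 25, so I relied on the line.
- **Top-camera side edges:** the last fit of the plate's sides was poor (1.4 mm scatter), so I used the line there too.

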